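Pack the stone mount and hold its hidden bolt head

ROBOT

A 6-joint arm with a two-finger parallel gripper is mounted at the origin on the work surface. World frame = base frame: x ahead of the robot, y to its left, z up, the work surface at z = 0. Lengths are in m, angles in rad, forces in N, time in s.
With the tool pointing down it reaches from about 0.25 to 0.8 m from the base axis. Payload 3.9 kg.
Tool frame: the origin (TCP) lies midway between the tips of the shut fingers; the grasp point (between the pads) lies 19 mm behind it (hold_point_z is the distance from the TCP to the grasp point, in m); z points along the fingers, y is the direction in which the jaws open and shut (so a half turn about z gives the same grasp; the last joint's range is limited). The gripper opens to 85 mm and grips with 20 to 120 N. Pads are 22 mm wide; open, the fingers measure 114 mm over their backs; the gripper's body (76 mm by 85 mm) begins 54 mm behind the grasp point. The pads swing forward as they close: fully open they stand 13 mm farther back than shut.
Start: joints at [1.182, 0.26, -0.138, 1.173, 0, 1.571], TCP at [0.199, 0.486, 0.231] pointing down, gripper open.
Joint ranges: [-2.78, 2.78], [-0.83, 1.72], [-1.28, 1.37], [-1.9, 2.12], [-1.57, 1.48], [-3.14, 3.14]. Speed limits (rad/s): [2.57, 2.57, 3.14, 3.14, 3.14, 3.14].

INTERFACE

Orientations are given as a rotation vector (axis times angle).
In Python, from plant import observe, camera, calibration, hand_in, look_for, silhouettes, pinpoint, hold_point_z gives the robot as it stands.
- The arm moves only by the tool drive_tool, never from a script. Its argument "commands" is a list of rows, each an object with "offset": the shift along the tool's x, y, z as a fraction of full scale, a list of three; "dr": the turn, a rotation vector about the tool's x, y, z as a fraction of full scale, a list of three. A call has 1 to 5 rows; each row shifts and turns the commanded pose from where the row before left it, along the tool's axes as they then stand; what a row does not reach is not made up. Full scale, the value 1, is 20 mm for a shift and pi/2 rad for a turn. A row lasts 1/12 s, in which the tool goes at most 41.7 mm and 7.16 degrees, less where a joint would pass 70% of its speed; a pose out of reach is approached as far as the arm can. A call with a number of a shift or a turn outside -1 to 1 is refused whole. A call with a gripper value outside its range is refused whole. "jaw" is the closure, from -1 (fully open) to 1 (shut), set as the call begins (left out, the last holds). The fingers move at their own pace and stop on an object; "force" is the grip in N (left out, the last holds). Time passes only in rows, so rows that do not move let the fingers close. It gives the time, the measured TCP pose, the force and the opening at its end, in the units of the state.
- observe(): the state, without advancing time (a new reading comes with each control period).
- camera(name): name is "side" or "top"; returns the picture (420x560x3 uint8, blue, green, red); there is no depth.
- calibration(name): a dict with "intrinsics" (3x3 intrinsics, pixels), "distortion" ([k1, k2, p1, p2, k3] as OpenCV has them; the pictures are not rectified), "rvec" (rotation vector, rad) and "tvec" (3), from world to camera coordinates, as OpenCV has them. Camera axes: x right, y down, z forward; pixel columns grow to the right and rows downward; lengths in m; the calibration is good to about 2 mm. A picture is of the moment at which its call begins. calibration takes no time and is no camera call.
- hand_in(): hands the job in, once; it reports no verdict.
Trained networks look in the newest picture that a camera, given by its name, has taken for a name from the list of things; names that differ only in an ending like _2 or _b are one class to them, and where a whole thing is asked for, a point or a joint stands for the part that bears it (a point fixed in the world has none). Each returns a list of dicts, best first, with "conf" (0 to 1); they miss things now and then, are a little off and sometimes report something else, mostly with a low value. They report only what shows in the picture. A call takes as long as a camera call.
- look_for(query, camera): "xy" ([column, row] as shares, 0 to 1, of the picture: columns of its width, rows of its height, amid what is visible of it).
- silhouettes(query, camera): "region" (420x560 bool, what is visible of it) and "xy" ([column, row] as shares, 0 to 1, of the picture: columns of its width, rows of its height, amid what is visible of it).
- pinpoint(query, camera): "xy" ([column, row] as shares, 0 to 1, of the picture: columns of its width, rows of its height: a listed point, or the origin of a listed thing).
The state is a dict: "t": time; "q": joint angles; "joint_vel": joint speeds; "tau": joint torques, N m; "tool_pos": TCP position; "ee_rot": TCP orientation; "force": force on the tool from outside, world axes, zero at the start; "ft_torque": the same for the moment, N m; "finger_gap": finger opening in m.
Only numpy, scipy, OpenCV 4.12 (cv2) and the standard library are available. Lean on these libraries where they do the work, as an engineer would, in place of code of your own. Each camera call takes 0.05 s, during which the arm holds its last target. There are 200 camera calls.

TASK

The bolt of the stone mount has been slackened for packing: take the orange horseshoe packer out of the black parts crate, hang it astride the bolt shank between the bracket and the stay, right down on the shank, and let go of it. Then reach down into the narrow gap behind the bracket, between it and the stone, grip the hidden bolt head across two flats and finish still gripping it firmly and without letting it turn, so that a colleague can tighten the nut. Leave the blue packer standing in the crate, and do not disturb the spanner, the brush or the loose stone fragment on the bench.

Things in the scene. Friction and masses are not known exactly. Their poses are not given: they have to be found in the camera images.
- mount: Stone mount, fixed to the bench: base plate 280 x 240 x 10 mm, upright steel bracket plate, stay, bolt, and a carved stone standing behind. Origin on the bench below the bracket plate's middle; z up, x from the robot's side towards the stone, yaw within 0.3 of world x. Bracket plate: x -4..4, y -100..100, top z 121. Bolt axis: along x at y 0, z 95, shank 20 mm thick. Washer and nut reach to x -79.
- seat (a point): Point on the bolt's axis midway between bracket and stay, in the clear space of 36 mm where the packer goes; mount frame (-22, 0, 95) mm, axes as the mount. The stay's head, a bar 40 mm wide, 6 thick, is upright at mount x -46..-40, z 67..117, then slopes away down to the base. A packer fully home sits with its slot's top on the shank: its origin 60 mm below this point, up to 6 mm off it along x.
- gap (a point): Middle of the mouth of the gap behind the bracket, level with the bracket's top; mount frame (30, 0, 121) mm. Gap 52 mm wide: mount x 4 (bracket) to 56 (stone). The stone spans y -130..130, 60 mm thick, top at z 125 or less. From the bracket: washer 37 mm across at x 4..7, spring washer 28 mm across to x 12, bolt head x 12..24.5. Two stand-off bars cross the gap at y -85 and 85, z 29..61.
- bolt_head (a point): Hexagonal bolt head, brass-coloured, in the gap behind the bracket: 30 mm across flats, 12.5 mm thick. Origin: its centre; x is the bolt's axis (the mount's +x). At joint bolt 0 two flats are upright and face the mount's +y and -y. It is fixed along its axis and turns freely, against slight friction (0.02 N m), with shank and nut. Fingers closing on two facing flats turn it square to themselves.
- bolt (a joint): Turn of bolt, head and nut about the mount's +x axis, rad; 0: two flats face the mount's +y and -y. It starts between -0.25 and 0.25.
- packer_orange: Orange nylon horseshoe packer, about 0.13 kg, standing on its two legs in the crate, open end down: 25 mm thick (x), 60 mm wide (y), 105 mm high (z). Slot 25 mm wide, flared to 38 at its mouth, 70 mm deep from the underside, square-topped; solid crown from z 70 to 105, to be gripped across the 60 mm width. Origin: middle of the underside of the legs; z up. Hung up, it may lean by 0.15 rad.
- packer_blue: Blue nylon horseshoe packer of the same shape and size, standing in the crate, to be left there. Origin and axes as for the orange one.
- crate: Shallow black crate, 200 (x) x 260 (y) x 40 mm high, walls and floor 5 mm, fixed. Origin: centre of its underside. Studs, a nut and a pipe coupling, no higher than 40 mm over the bench, also lie in it.
- spanner: Steel spanner 180 mm long lying on the far side of the bench. Not to be disturbed.
- fragment: Loose stone fragment 75 x 110 x 40 mm, on the far side of the bench. Not to be disturbed.
- brush: Wooden scrubbing brush 55 x 170 x 45 mm on the far side of the bench. Not to be disturbed.

How it is judged:
On the way:
1. the orange packer hangs on the bolt shank between bracket and stay, let go (x of packer_orange in the frame of mount between -0.031 and -0.013 m and y of packer_orange in the frame of mount between -0.02 and 0.02 m and z of packer_orange in the frame of mount between 0.03 and 0.039 m and contact force between the fingers and packer_orange below 0.1 N), for 0.3 s.
At the end, for the whole second after the job is handed in: Last second: the fingers straddle the head in the gap and grip it with over 16 N (both added), the bolt still and within 0.35 rad of flats upright; the orange packer hangs untouched on the shank between bracket and stay, home within 5 mm, upright, at rest; the blue one stands in the crate (all of step 1 and angle between packer_orange's own z axis and vertical below 0.25 rad and linear speed of packer_orange below 0.02 m/s and contact force between the arm and packer_orange below 0.1 N and contact force between the fingers and bolt above 16 N and value of joint bolt between -0.35 and 0.35 rad and velocity of joint bolt between -0.05 and 0.05 rad/s and horizontal distance between packer_blue and crate below 0.13 m and angle between packer_blue's own z axis and vertical below 0.15 rad and x of the grasp point in the frame of mount between 0.006 and 0.036 m and y of the grasp point in the frame of mount between -0.01 and 0.01 m and z of the grasp point in the frame of mount between 0.072 and 0.112 m); the arm keeps its last pose, push and grip.
It fails at once if the spanner, the brush or the fragment is moved more than 20 mm (distance of any of spanner, brush, fragment from where it was at the start of the episode above 0.02 m).
It fails at once if the blue packer is lifted out of the crate or knocked over (height (world z) of packer_blue above 0.03 m or angle between packer_blue's own z axis and vertical above 0.6 rad).
It fails at once if the bolt is turned more than half a flat (0.5 rad) from square (value of joint bolt above 0.5 rad or value of joint bolt below -0.5 rad).
It also fails if it takes over 48 s, if anything falls off the work surface, if the arm or the gripper's body presses on something with over 40 N, if the wrist force passes 120 N, or if a joint passes its speed limit or range.

## Working session

There is one attempt and no reset: what is moved stays moved. The work goes in short steps, Python scripts to look and compute and a tool call to move; the robot and the scene stay as the last step left them, time stands still between calls to the robot, and variables do not carry over. Pictures are saved under pics/ and viewed, about 8 in all and at most 12, crops included, and the job is handed in when it is done.

Besides the shell and the picture viewer there is one more tool, called after ">>>" by a JSON object that holds its "method" and its "body", one argument or row to a line. drive_tool: Moves the arm, as the interface text tells. Its arguments: {"type":"object","properties":{"commands":{"type":"array"},"jaw":{"type":"number"},"force":{"type":"number"}},"required":["commands"]}

```bash
ls; mkdir -p pics; cat > h.py <<'E'
import numpy as np, cv2
from plant import *
def cal(n):
    c=calibration(n); return np.array(c["intrinsics"],float),np.array(c["distortion"],float),np.array(c["rvec"],float),np.array(c["tvec"],float)
def ray(n,px):
    K,D,r,t=cal(n); R=cv2.Rodrigues(r)[0]
    u=cv2.undistortPoints(np.array([[px]],float),K,D)[0,0]
    d=R.T@np.array([u[0],u[1],1]); return -R.T@t.ravel(), d/np.linalg.norm(d)
def onz(n,px,z):
    o,d=ray(n,px); return o+d*(z-o[2])/d[2]
def proj(n,P):
    K,D,r,t=cal(n); return cv2.projectPoints(np.array(P,float).reshape(-1,1,3),r,t,K,D)[0].reshape(-1,2)
def tri(p1,p2):
    o1,d1=ray("top",p1);o2,d2=ray("side",p2)
    s=np.linalg.lstsq(np.c_[d1,-d2],o2-o1,rcond=None)[0]
    a,b=o1+s[0]*d1,o2+s[1]*d2; return (a+b)/2,np.linalg.norm(a-b)
E
python3 - <<'E'
from h import *
ims={}
for n in("top","side"):
    ims[n]=camera(n); cv2.imwrite(f"pics/{n}0.png",ims[n])
    o,_=ray(n,(280,210)); print(n,"cam at",o.round(3))
W=np.array([560,420])
for q in("seat","gap","bolt_head","mount","packer_orange","packer_blue","crate"):
    r={}
    for n in("top","side"):
        l=pinpoint(q,n)[:2]; print(q,n,[((np.array(x["xy"])*W).round(1).tolist(),round(x["conf"],2)) for x in l])
        if l: r[n]=np.array(l[0]["xy"])*W
    if len(r)==2: p,e=tri(r["top"],r["side"]); print("   ",p.round(4),e.round(4))
print(observe(),hold_point_z)
E
```

```text
pics
top cam at [0.474 0.024 1.094]
side cam at [ 0.461 -0.6    0.769]
seat top [([386.4, 265.7], 0.88)]
seat side [([224.8, 333.6], 0.76), ([246.0, 322.2], 0.16)]
    [ 0.4631 -0.2476  0.0848] 0.0022
gap top [([378.1, 259.4], 0.74), ([383.5, 248.9], 0.68)]
gap side [([249.7, 312.0], 0.56)]
    [ 0.4935 -0.2249  0.1018] 0.0287
bolt_head top [([384.6, 248.2], 0.87)]
bolt_head side [([246.8, 321.4], 0.75)]
    [ 0.5028 -0.2405  0.0992] 0.005
mount top [([377.2, 261.0], 0.9)]
mount side [([239.8, 351.3], 0.58)]
    [ 0.4795 -0.2457  0.0045] 0.0078
packer_orange top [([219.0, 262.9], 0.59)]
packer_orange side [([213.1, 190.4], 0.62)]
    [0.4794 0.1589 0.0088] 0.0137
packer_blue top [([169.1, 227.5], 0.71)]
packer_blue side [([238.5, 154.1], 0.6)]
    [ 0.5655  0.2925 -0.0069] 0.0033
crate top [([193.8, 242.8], 0.85), ([386.1, 249.8], 0.35)]
crate side [([224.9, 175.3], 0.92)]
    [ 0.5234  0.2285 -0.0146] 0.0023
{'t': 0.8, 'q': array([ 1.18197968e+00,  2.59962666e-01, -1.38082623e-01,  1.17266932e+00,
        2.24502954e-05,  1.57081488e+00]), 'joint_vel': array([ 0.00032103, -0.00154067, -0.00049279,  0.00033233, -0.00031126,
        0.00012681]), 'tau': array([-1.43104440e-03, -4.05553544e+01,  2.54221827e+01,  6.70145982e-04,
       -1.20657742e-04, -1.74574861e-07]), 'tool_pos': array([0.19902246, 0.4858279 , 0.2313305 ]), 'ee_rot': array([-6.06939232e-01, -3.08240003e+00, -1.32763476e-04]), 'force': array([-0.21265188,  0.21229734, -0.13845175]), 'ft_torque': array([-0.01545872,  0.00110237,  0.00537726]), 'finger_gap': 0.08528495164945894} 0.0187
```

View both.

```bash
python3 - <<'E'
import cv2,numpy as np
t=cv2.imread("pics/top0.png");s=cv2.imread("pics/side0.png")
cv2.imwrite("pics/a.png",np.hstack([cv2.resize(t[200:300,120:250],None,fx=3,fy=4)[:300],cv2.resize(t[200:300,310:450],None,fx=2.9,fy=4)[:300]]))
a=cv2.resize(t[190:310,130:240],(400,436)); 
def fit(i,w,h):return cv2.resize(i,(w,h),interpolation=cv2.INTER_CUBIC)
cv2.imwrite("pics/m1.png",np.vstack([np.hstack([fit(t,400,300),fit(s,400,300)]),np.hstack([fit(t[200:305,310:450],400,300),fit(s[275:380,170:310],400,300)])]))
E
```

```text
(no output)
```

View pics/m1.png

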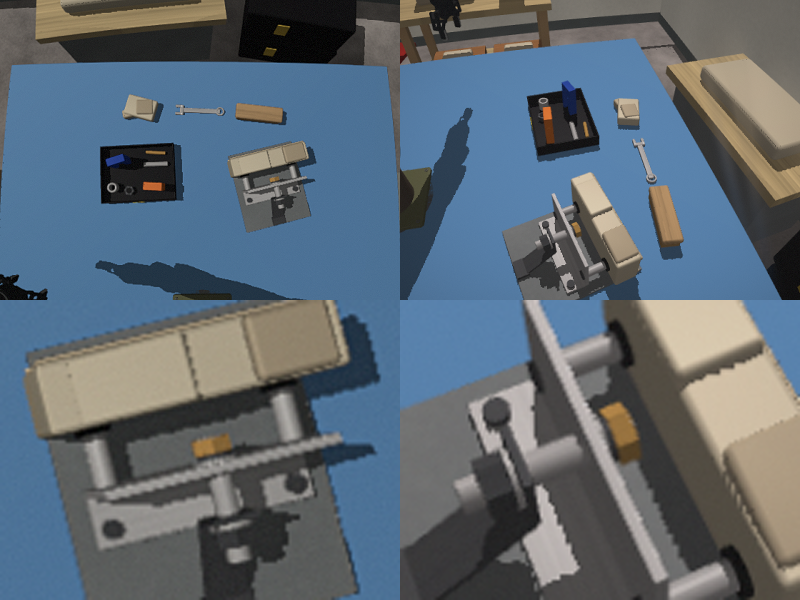

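```bash
cat > fit.py <<'E'
from h import *
from scipy.optimize import minimize, least_squares
def rz(a): c,s=np.cos(a),np.sin(a); return np.array([[c,-s,0],[s,c,0],[0,0,1]])
def place(p,X): # p=x,y,yaw
    return np.array(X)@rz(p[2]).T+[p[0],p[1],p[3] if len(p)>3 else 0]
def cube(x,y,z): return np.array([[a,b,c] for a in x for b in y for c in z])
PK=cube((-.0125,.0125),(-.03,.03),(0,.105))
def cmask(im,col):
    h=cv2.cvtColor(im,cv2.COLOR_BGR2HSV)
    if col=="orange": m=cv2.inRange(h,(4,170,90),(14,255,255))
    else: m=cv2.inRange(h,(112,150,40),(130,255,255))
    return m
def hullmask(n,P,S=4):
    q=proj(n,P); hu=cv2.convexHull(q.astype(np.float32))[:,0]
    m=np.zeros((420*S,560*S),np.uint8); cv2.fillPoly(m,[np.round((hu+.5)*S-.5).astype(np.int32)],1); return m
E
cat > s2.py <<'E'
from fit import *
ims={n:cv2.imread(f"pics/{n}0.png") for n in("top","side")}
def blob(m,c):
    k,l,st,ce=cv2.connectedComponentsWithStats(m)
    i=max(range(1,k),key=lambda i:st[i,4] - 20*np.hypot(*(ce[i]-c))); print("blob",st[i],ce[i].round(1))
    o=np.zeros_like(m); cs=cv2.findContours((l==i).astype(np.uint8),0,1)[0]; cv2.fillPoly(o,[cv2.convexHull(np.vstack(cs))],1)
    return cv2.resize(o,None,fx=4,fy=4,interpolation=cv2.INTER_NEAREST)
for col,g,c in(("orange",(.485,.155),{"top":(214,260),"side":(206,170)}),("blue",(.565,.29),{"top":(162,225),"side":(236,140)})):
    M={n:blob(cmask(ims[n],col),c[n]) for n in ims}
    def f(p):
        s=0
        for n in M:
            h=hullmask(n,place(p,PK)); s+=1-(h&M[n]).sum()/(h|M[n]).sum()
        return s
    best=min((minimize(f,[*g,a],method="Nelder-Mead",options=dict(initial_simplex=[[*g,a],[g[0]+.015,g[1],a],[g[0],g[1]+.015,a],[*g,a+.25]],maxiter=90)) for a in(-.6,-.2,.2,.6)),key=lambda r:r.fun)
    print(col,best.x.round(4),round(best.fun,3))
obs=[("top",(386.4,265.7),(-.022,0,.095)),("side",(224.8,333.6),(-.022,0,.095)),("top",(384.6,248.2),(.01825,0,.095)),("side",(246.8,321.4),(.01825,0,.095)),
("top",(340.8,267.5),(0,.1,.121)),("top",(430.7,248),(0,-.1,.121)),("side",(262.7,373),(0,-.1,.121))]
r=least_squares(lambda p:np.ravel([proj(n,place(p,[X]))[0]-u for n,u,X in obs]),[.48,-.245,.25],loss="soft_l1")
print("mount",r.x.round(4),r.fun.reshape(-1,2).round(1).tolist())
p=r.x
for n in ims:
    im=cv2.resize(ims[n],None,fx=4,fy=4,interpolation=cv2.INTER_CUBIC)
    def poly(X,c,cl=True): cv2.polylines(im,[np.round((proj(n,place(p,X))+.5)*4).astype(int)],cl,c,1)
    poly([(-.004,.1,.121),(.004,.1,.121),(.004,-.1,.121),(-.004,-.1,.121)],(0,0,255))
    poly([(-.079,0,.095),(.0245,0,.095)],(0,255,0),False)
    poly([(.056,.13,.12),(.056,-.13,.12)],(255,0,255),False)
    poly([(-.046,.02,.117),(-.04,.02,.117),(-.04,-.02,.117),(-.046,-.02,.117)],(255,255,0))
    for a in (.012,.0245): poly([(a,.01732*np.sin(k*np.pi/3),.095+.01732*np.cos(k*np.pi/3)) for k in range(6)],(255,0,0))
    ims[n]=im
cv2.imwrite("pics/m2.png",np.hstack([ims["top"][840:1240,1300:1700],ims["side"][1100:1500,760:1160]]))
E
python3 s2.py
```

```text
blob [200 255  27  12 305] [213.1 260.4]
blob [200 149  16  52 536] [207.5 173.5]
orange [ 0.4789  0.1662 -0.0485] 0.225
blob [147 215  36  20 418] [163.8 224.5]
blob [227 113  20  48 692] [236.7 136.2]
blue [0.5641 0.2876 0.3038] 0.107
mount [ 0.4842 -0.2431  0.2246] [[1.3, 0.6], [-0.0, -2.7], [-1.1, 1.5], [0.9, 0.3], [5.9, -0.3], [-1.6, -1.0], [-0.4, 0.4]]
```

View pics/m2.png

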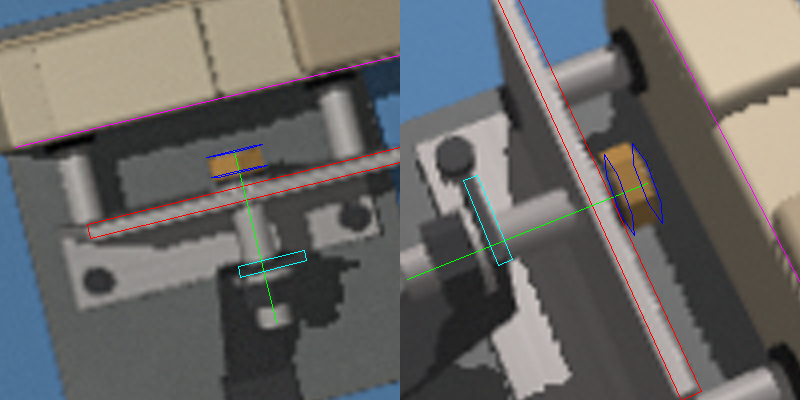

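```bash
python3 - <<'E'
from fit import *
for n,b,zz in(("top",(190,245,245,280),None),("side",(190,235,140,210),None)):
    im=cv2.imread(f"pics/{n}0.png"); m=cmask(im,"orange")
    x0,x1,y0,y1=b; mm=np.zeros_like(m); mm[y0:y1,x0:x1]=m[y0:y1,x0:x1]
    c=max(cv2.findContours(mm,0,1)[0],key=cv2.contourArea); print(n,cv2.minAreaRect(c))
    if n=="top":
        for px in cv2.boxPoints(cv2.minAreaRect(c)): print(onz("top",px,.105).round(4))
        print("c",onz("top",cv2.minAreaRect(c)[0],.105))
    p=(.4789,.1662,-.0485)
    S=10; i=cv2.resize(im[y0:y1,x0:x1],None,fx=S,fy=S,interpolation=cv2.INTER_NEAREST)
    for q,col in((p,(0,255,0)),):
        for z in(0,.105):
            P=place(q,[(-.0125,-.03,z),(.0125,-.03,z),(.0125,.03,z),(-.0125,.03,z)])
            cv2.polylines(i,[np.round((proj(n,P)+.5-[x0,y0])*S).astype(int)],True,col,1)
    cv2.imwrite(f"pics/o_{n}.png",i)
a,b=cv2.imread("pics/o_top.png"),cv2.imread("pics/o_side.png")
b=cv2.resize(b,None,fx=.5,fy=.5); a=cv2.resize(a,None,fx=.8,fy=.8)
h=max(a.shape[0],b.shape[0]); f=lambda i:cv2.copyMakeBorder(i,0,h-i.shape[0],0,0,0)
cv2.imwrite("pics/m3.png",np.hstack([f(a),f(b)]))
E
```

```text
top ((213.0, 260.5), (11.0, 26.0), 90.0)
[0.4909 0.1915 0.105 ]
[0.491  0.1312 0.105 ]
[0.4657 0.1309 0.105 ]
[0.4656 0.1911 0.105 ]
c [0.47827207 0.16115298 0.105     ]
side ((207.42681884765625, 174.84146118164062), (51.019371032714844, 11.926606178283691), 83.6598129272461)
```

View pics/m3.png

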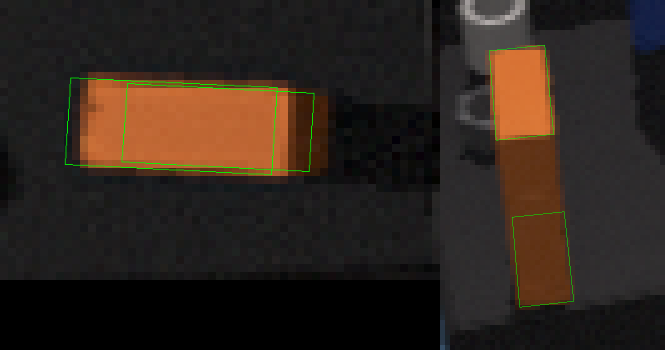

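Picture 3 shows the orange packer's top face at about (213,260) in top and (206,157) in side. With the crate floor 5 mm up, both views agree on about (0.478, 0.1605), yaw about 0.

>>> {"method": "drive_tool", "body": {
  "commands": [
    {"offset":[0,0,0],"dr":[0,0,-0.062]},
    {"offset":[0,0,0],"dr":[0,0,-0.062]},
    {"offset":[0,0,0],"dr":[0,0,-0.062]},
    {"offset":[0,0,0],"dr":[0,0,-0.061]}
  ],
  "jaw": -1,
  "force": 40
}}

```text
t: 1.13
tool_pos: [0.199, 0.4858, 0.2313]
ee_rot: [-0.006, 3.142, 0.0]
force: [0.6, 1.0, -0.7]
finger_gap: 0.0855
```

>>> {"method": "drive_tool", "body": {
  "commands": [
    {"offset":[-0.82,-0.957,0],"dr":[0,0,0]},
    {"offset":[-0.82,-0.957,0],"dr":[0,0,0]},
    {"offset":[-0.82,-0.957,0],"dr":[0,0,0]},
    {"offset":[-0.82,-0.957,0],"dr":[0,0,0]},
    {"offset":[-0.82,-0.957,0],"dr":[0,0,0]}
  ]
}}

```text
t: 1.55
tool_pos: [0.2815, 0.3892, 0.2313]
ee_rot: [0.001, 3.141, 0.0]
force: [0.6, -0.3, -0.2]
finger_gap: 0.0858
```

>>> {"method": "drive_tool", "body": {
  "commands": [
    {"offset":[-0.82,-0.957,0],"dr":[0,0,0]},
    {"offset":[-0.82,-0.957,0],"dr":[0,0,0]},
    {"offset":[-0.82,-0.957,0],"dr":[0,0,0]},
    {"offset":[-0.82,-0.957,0],"dr":[0,0,0]},
    {"offset":[-0.82,-0.957,0],"dr":[0,0,0]}
  ]
}}

```text
t: 1.97
tool_pos: [0.3636, 0.2933, 0.2315]
ee_rot: [0.001, 3.141, 0.0]
force: [0.1, 0.5, -0.1]
finger_gap: 0.0855
```

>>> {"method": "drive_tool", "body": {
  "commands": [
    {"offset":[-0.82,-0.957,0],"dr":[0,0,0]},
    {"offset":[-0.82,-0.957,0],"dr":[0,0,0]},
    {"offset":[-0.82,-0.957,0],"dr":[0,0,0]},
    {"offset":[-0.82,-0.957,0],"dr":[0,0,0]},
    {"offset":[-0.82,-0.957,0],"dr":[0,0,0]}
  ]
}}

```text
t: 2.38
tool_pos: [0.4455, 0.1975, 0.2314]
ee_rot: [0.001, 3.141, 0.0]
force: [0.5, -0.3, -0.2]
finger_gap: 0.0855
```

>>> {"method": "drive_tool", "body": {
  "commands": [
    {"offset":[-0.81,-0.925,0],"dr":[0,0,0]},
    {"offset":[-0.81,-0.925,0],"dr":[0,0,0]},
    {"offset":[0,0,0.7],"dr":[0,0,0]},
    {"offset":[0,0,1],"dr":[0,0,0]},
    {"offset":[0,0,1],"dr":[0,0,0]}
  ]
}}

```text
t: 2.8
tool_pos: [0.4783, 0.1611, 0.1773]
ee_rot: [0.003, 3.14, 0.001]
force: [0.7, 0.1, -0.1]
finger_gap: 0.0856
```

```bash
python3 - <<'E'
from fit import *
p=observe()["tool_pos"]; print(p)
ims=[]
for n in("top","side"):
    im=camera(n); c=proj(n,[(.478,.1605,.1)])[0].astype(int); 
    ims.append(cv2.resize(im[c[1]-45:c[1]+45,c[0]-60:c[0]+60],(400,300),interpolation=cv2.INTER_CUBIC))
cv2.imwrite("pics/m4.png",np.hstack(ims))
E
```

```text
[0.4782687  0.16111808 0.17727966]
```

View pics/m4.png

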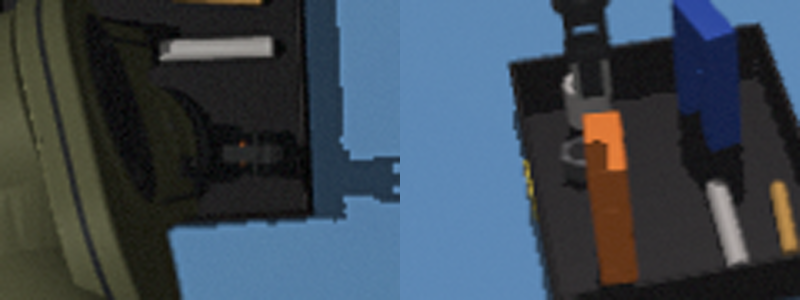

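The gripper stands squarely above the orange packer at about (605,150) in the side view, with the fingers clear of it.

>>> {"method": "drive_tool", "body": {
  "commands": [
    {"offset":[0,0,1],"dr":[0,0,0]},
    {"offset":[0,0,1],"dr":[0,0,0]},
    {"offset":[0,0,0.9],"dr":[0,0,0]},
    {"offset":[0,0,0.9],"dr":[0,0,0]},
    {"offset":[0,0,0.8],"dr":[0,0,0]}
  ]
}}

```text
t: 3.32
tool_pos: [0.4777, 0.1619, 0.0855]
ee_rot: [0.001, 3.14, 0.001]
force: [0.0, -0.4, -0.7]
finger_gap: 0.0853
```

>>> {"method": "drive_tool", "body": {
  "commands": [
    {"offset":[0,0,0.8],"dr":[0,0,0]},
    {"offset":[0,0,0],"dr":[0,0,0]}
  ]
}}

```text
t: 3.48
tool_pos: [0.4756, 0.1611, 0.0677]
ee_rot: [-0.001, -3.138, 0.002]
force: [-0.2, -0.1, 0.5]
finger_gap: 0.0858
```

>>> {"method": "drive_tool", "body": {
  "commands": [
    {"offset":[0,0,0],"dr":[0,0,0]},
    {"offset":[0,0,0],"dr":[0,0,0]},
    {"offset":[0,0,0],"dr":[0,0,0]},
    {"offset":[0,0,0],"dr":[0,0,0]},
    {"offset":[0,0,0],"dr":[0,0,0]}
  ],
  "jaw": 1,
  "force": 60
}}

```text
t: 3.9
tool_pos: [0.4787, 0.1619, 0.0711]
ee_rot: [0.001, 3.138, 0.002]
force: [-1.5, -0.8, 5.5]
finger_gap: 0.0596
```

>>> {"method": "drive_tool", "body": {
  "commands": [
    {"offset":[0,0,0],"dr":[0,0,0]},
    {"offset":[0,0,0],"dr":[0,0,0]},
    {"offset":[0,0,0],"dr":[0,0,0]},
    {"offset":[0,0,0],"dr":[0,0,0]}
  ]
}}

```text
t: 4.23
tool_pos: [0.4787, 0.1619, 0.0711]
ee_rot: [0.001, 3.138, 0.002]
force: [-0.3, -0.8, 7.3]
finger_gap: 0.0598
```

>>> {"method": "drive_tool", "body": {
  "commands": [
    {"offset":[0,0,-0.5],"dr":[0,0,0]},
    {"offset":[0,0,-1],"dr":[0,0,0]},
    {"offset":[0,0,-1],"dr":[0,0,0]},
    {"offset":[0,0,-1],"dr":[0,0,0]},
    {"offset":[0,0,-1],"dr":[0,0,0]}
  ]
}}

```text
t: 4.65
tool_pos: [0.4768, 0.1614, 0.1604]
ee_rot: [-0.001, -3.141, -0.0]
force: [0.6, -0.5, -2.1]
finger_gap: 0.0597
```

>>> {"method": "drive_tool", "body": {
  "commands": [
    {"offset":[0,0,-1],"dr":[0,0,0]},
    {"offset":[0,0,-1],"dr":[0,0,0]},
    {"offset":[0,0,-1],"dr":[0,0,0]},
    {"offset":[0,0,0],"dr":[0,0,0]}
  ]
}}

```text
t: 4.98
tool_pos: [0.4794, 0.1623, 0.2235]
ee_rot: [0.001, 3.135, 0.004]
force: [0.6, -0.2, -2.0]
finger_gap: 0.0597
```

>>> {"method": "drive_tool", "body": {
  "commands": [
    {"offset":[0,-0.5,0],"dr":[0,0,0]},
    {"offset":[0,-1,0],"dr":[0,0,0]},
    {"offset":[0,-1,0],"dr":[0,0,0]},
    {"offset":[0,-1,0],"dr":[0,0,0]},
    {"offset":[0,-1,0],"dr":[0,0,0]}
  ]
}}

```text
t: 5.4
tool_pos: [0.4756, 0.0698, 0.2176]
ee_rot: [-0.001, -3.138, 0.001]
force: [0.1, 0.0, -2.1]
finger_gap: 0.0593
```

>>> {"method": "drive_tool", "body": {
  "commands": [
    {"offset":[0.1,-1,0],"dr":[0,0,0]},
    {"offset":[0.1,-1,0],"dr":[0,0,0]},
    {"offset":[0.1,-1,0],"dr":[0,0,0]},
    {"offset":[0.1,-1,0],"dr":[0,0,0]},
    {"offset":[0.1,-1,0],"dr":[0,0,0]}
  ]
}}

```text
t: 5.82
tool_pos: [0.4652, -0.03, 0.2176]
ee_rot: [-0.002, -3.138, 0.0]
force: [0.1, 0.4, -1.4]
finger_gap: 0.0596
```

>>> {"method": "drive_tool", "body": {
  "commands": [
    {"offset":[0.1,-1,0],"dr":[0,0,0]},
    {"offset":[0.1,-1,0],"dr":[0,0,0]},
    {"offset":[0.1,-1,0],"dr":[0,0,0]},
    {"offset":[0,-1,0],"dr":[0,0,0]},
    {"offset":[0,-1,0],"dr":[0,0,0]}
  ]
}}

```text
t: 6.23
tool_pos: [0.459, -0.1297, 0.2176]
ee_rot: [-0.002, -3.138, -0.001]
force: [0.8, -0.2, -2.2]
finger_gap: 0.0596
```

>>> {"method": "drive_tool", "body": {
  "commands": [
    {"offset":[0,-1,0],"dr":[0,0,0]},
    {"offset":[0,-1,0],"dr":[0,0,0]},
    {"offset":[0,-1,0],"dr":[0,0,0]},
    {"offset":[0,-1,0],"dr":[0,0,0]},
    {"offset":[0,-1,0],"dr":[0,0,0]}
  ]
}}

```text
t: 6.65
tool_pos: [0.459, -0.2295, 0.2175]
ee_rot: [-0.002, -3.138, -0.002]
force: [0.5, 1.1, -1.2]
finger_gap: 0.0595
```

>>> {"method": "drive_tool", "body": {
  "commands": [
    {"offset":[0,0,0],"dr":[0,0,-0.05]},
    {"offset":[0,0,0],"dr":[0,0,-0.05]},
    {"offset":[0,0,0],"dr":[0,0,-0.043]},
    {"offset":[0,0,0],"dr":[0,0,0]}
  ]
}}

```text
t: 6.98
tool_pos: [0.4592, -0.2287, 0.2175]
ee_rot: [0.351, -3.119, -0.003]
force: [-0.8, 0.7, -1.8]
finger_gap: 0.0601
```

```bash
python3 - <<'E'
from fit import *
s=observe();p=s["tool_pos"]; R=cv2.Rodrigues(np.array(s["ee_rot"]))[0]; print(p,R.round(3),s["force"])
yaw=np.arctan2(-R[0,1],R[1,1]);print("yaw",yaw)
for n in("top","side"):
    im=camera(n); cv2.imwrite(f"pics/{n}5.png",im)
    im=cv2.resize(im,None,fx=4,fy=4,interpolation=cv2.INTER_CUBIC)
    for z in(0,.105):
        P=np.array([(-.0125,-.03,z),(.0125,-.03,z),(.0125,.03,z),(-.0125,.03,z)])@rz(yaw).T+p+[0,0,-.066]
        cv2.polylines(im,[np.round((proj(n,P)+.5)*4).astype(int)],True,(0,255,0),1)
    c=(proj(n,[p-[0,0,.05]])[0]*4).astype(int); y=min(max(c[1]-200,0),1680-400)
    cv2.imwrite(f"pics/x_{n}.png",im[y:y+400,c[0]-200:c[0]+200])
    print(n,[((np.array(x["xy"])*[560,420]).round(1),round(x["conf"],2)) for x in pinpoint("packer_orange",n)[:2]])
cv2.imwrite("pics/m5.png",np.hstack([cv2.imread(f"pics/x_{n}.png") for n in("top","side")]))
E
```

```text
[ 0.45915609 -0.22869004  0.21750386] [[-0.975 -0.222 -0.003]
 [-0.222  0.975  0.001]
 [ 0.003  0.002 -1.   ]] [-0.77958562  0.69043879 -1.75127995]
yaw 0.22395438126897804
top [(array([388.1, 269.6]), 0.37), (array([171.1, 224.4]), 0.16)]
side [(array([218.1, 304. ]), 0.68)]
```

View pics/m5.png

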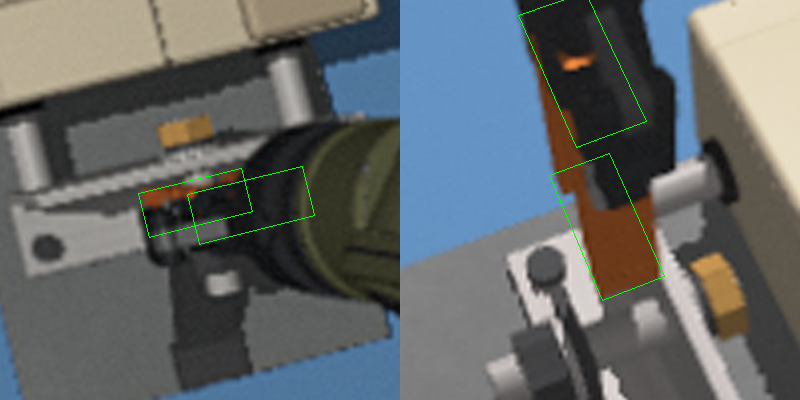

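>>> {"method": "drive_tool", "body": {
  "commands": [
    {"offset":[0.02,-0.5,0],"dr":[0,0,0]},
    {"offset":[0.01,-0.45,0],"dr":[0,0,0]},
    {"offset":[0,0,0.6],"dr":[0,0,0]},
    {"offset":[0,0,0.5],"dr":[0,0,0]},
    {"offset":[0,0,0],"dr":[0,0,0]}
  ]
}}

```text
t: 7.6
tool_pos: [0.4632, -0.2471, 0.1951]
ee_rot: [0.349, -3.119, -0.003]
force: [-1.2, -0.4, -1.8]
finger_gap: 0.0594
```

```bash
cat > chk.py <<'E'
import sys
from fit import *
k=sys.argv[1]; zo=float(sys.argv[2]); M=(.4842,-.2426,.2246)
s=observe();p=s["tool_pos"]; R=cv2.Rodrigues(np.array(s["ee_rot"]))[0]; yaw=np.arctan2(-R[0,1],R[1,1])
print(p,yaw,s["force"],"tcp in mount",(rz(M[2]).T@(p-[M[0],M[1],0])).round(4), R[:,2].round(3))
out=[]
for n in("top","side"):
    im=camera(n); cv2.imwrite(f"pics/{n}_{k}.png",im)
    im=cv2.resize(im,None,fx=5,fy=5,interpolation=cv2.INTER_CUBIC)
    def poly(P,c): cv2.polylines(im,[np.round((proj(n,P)+.5)*5).astype(int)],True,c,1)
    poly(np.array([(-.0125,-.03,0),(.0125,-.03,0),(.0125,.03,0),(-.0125,.03,0)])@rz(yaw).T+p+[0,0,zo],(0,255,0))
    poly(place(M,[(-.004,.1,.121),(-.004,-.1,.121)]),(0,0,255))
    poly(place(M,[(-.08,0,.095),(-.004,0,.095)]),(255,0,255))
    poly(place(M,[(-.046,.02,.117),(-.04,.02,.117),(-.04,-.02,.117),(-.046,-.02,.117)]),(255,255,0))
    c=(proj(n,place(M,[(-.01,0,.11)]))[0]*5).astype(int); out.append(im[c[1]-200:c[1]+200,c[0]-200:c[0]+200])
cv2.imwrite(f"pics/m_{k}.png",np.hstack(out))
E
python3 chk.py 6 -.066
```

```text
[ 0.46322691 -0.24710646  0.19505954] 0.2230571394227494 [-1.2284025  -0.40749523 -1.79298648] tcp in mount [-0.0214  0.0003  0.1951] [-0.003  0.002 -1.   ]
```

View pics/m_6.png

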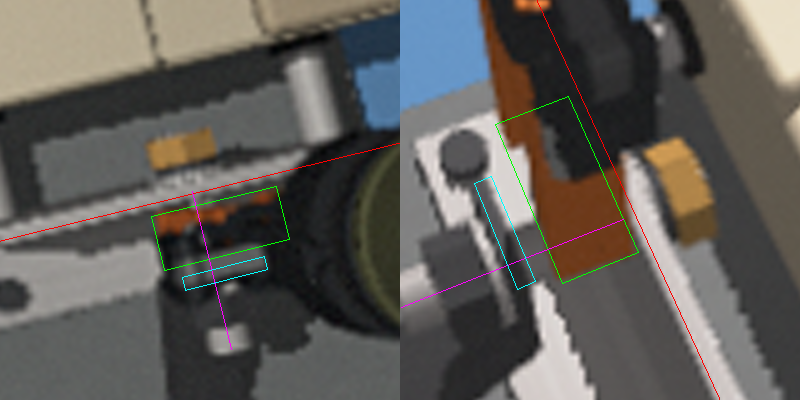

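```bash
python3 - <<'E'
from fit import *
M=(.4842,-.2426,.2246)
for n in("top","side"):
    A=proj(n,place(M,[(-.079,0,.095),(-.02,0,.095),(-.004,0,.095),(0.01825,0,.095)])); print(n,A.round(1).tolist())
    print(" dy1mm",(proj(n,place(M,[(-.02,.001,.095)]))-A[1]).round(2))
# head mask centroid and shank edge profiles
for n in("top","side"):
    im=cv2.imread(f"pics/{n}0.png"); h=cv2.cvtColor(im,cv2.COLOR_BGR2HSV); m=cv2.inRange(h,(12,110,80),(24,255,255))
    q=proj(n,place(M,[(.018,0,.095)]))[0].astype(int); w=np.zeros_like(m); w[q[1]-16:q[1]+17,q[0]-16:q[0]+17]=m[q[1]-16:q[1]+17,q[0]-16:q[0]+17]
    ys,xs=np.nonzero(w); print(n,"head",xs.min(),xs.max(),ys.min(),ys.max(),xs.mean().round(1),ys.mean().round(1),len(xs))
    H=[(a,.01732*np.sin(k*np.pi/3),.095+.01732*np.cos(k*np.pi/3)) for a in(.012,.0245) for k in range(6)]
    P=proj(n,place(M,H)); print("   model",P.min(0).round(1),P.max(0).round(1))
    # gray profile across the shank at mount x=-.03
    g=cv2.cvtColor(im,cv2.COLOR_BGR2GRAY)
    for x in(-.012,-.028):
        ys=np.arange(-.024,.0241,.002); P=proj(n,place(M,[(x,y,.105) for y in ys])).astype(np.float32)
        print("  prof",x,cv2.remap(g,P[:,:1],P[:,1:],1).ravel().tolist())
E
```

```text
top [[393.4, 290.0], [387.3, 265.5], [385.6, 258.9], [383.3, 249.7]]
 dy1mm [[-0.4  0.1]]
side [[191.3, 343.8], [225.9, 330.1], [235.1, 326.4], [247.7, 321.4]]
 dy1mm [[-0.22 -0.51]]
top head 377 390 247 254 383.5 250.7 70
   model [375.8 245.5] [391.  253.8]
  prof -0.012 [65, 64, 64, 64, 65, 65, 66, 64, 66, 91, 115, 131, 145, 157, 156, 144, 141, 115, 85, 64, 67, 69, 68, 67, 67]
  prof -0.028 [65, 66, 66, 66, 66, 64, 72, 106, 108, 97, 110, 125, 143, 153, 153, 149, 139, 127, 121, 133, 147, 149, 146, 145, 146]
side head 240 253 311 331 247.3 320.4 156
   model [240.5 310. ] [254.9 332.8]
  prof -0.012 [69, 68, 68, 68, 70, 72, 78, 89, 104, 119, 132, 145, 152, 159, 159, 122, 79, 69, 69, 67, 69, 69, 68, 69, 70]
  prof -0.028 [75, 75, 74, 75, 73, 73, 78, 87, 101, 117, 131, 144, 154, 162, 159, 131, 87, 75, 75, 75, 74, 86, 126, 163, 172]
```

>>> {"method": "drive_tool", "body": {
  "commands": [
    {"offset":[0.05,0,0.5],"dr":[0,0,0]},
    {"offset":[0,0,0.6],"dr":[0,0,0]},
    {"offset":[0,0,0.6],"dr":[0,0,0]},
    {"offset":[0,0,0.5],"dr":[0,0,0]},
    {"offset":[0,0,0],"dr":[0,0,0]}
  ]
}}

```text
t: 8.12
tool_pos: [0.4623, -0.2467, 0.1517]
ee_rot: [0.351, -3.119, -0.003]
force: [0.1, -0.2, -1.9]
finger_gap: 0.0595
```

>>> {"method": "drive_tool", "body": {
  "commands": [
    {"offset":[0,0,0.5],"dr":[0,0,0]},
    {"offset":[0,0,0.5],"dr":[0,0,0]},
    {"offset":[0,0,0],"dr":[0,0,0]}
  ]
}}

```text
t: 8.37
tool_pos: [0.4625, -0.2469, 0.1316]
ee_rot: [0.351, -3.12, -0.002]
force: [0.5, -0.6, -2.1]
finger_gap: 0.0594
```

>>> {"method": "drive_tool", "body": {
  "commands": [
    {"offset":[0,0,0.5],"dr":[0,0,0]},
    {"offset":[0,0,0.5],"dr":[0,0,0]},
    {"offset":[0,0,0.2],"dr":[0,0,0]},
    {"offset":[0,0,0],"dr":[0,0,0]}
  ]
}}

```text
t: 8.7
tool_pos: [0.4625, -0.2469, 0.1078]
ee_rot: [0.351, -3.12, -0.002]
force: [-0.1, -1.2, -1.4]
finger_gap: 0.0599
```

>>> {"method": "drive_tool", "body": {
  "commands": [
    {"offset":[0,0,0.1],"dr":[0,0,0]},
    {"offset":[0,0,0.1],"dr":[0,0,0]},
    {"offset":[0,0,0],"dr":[0,0,0]}
  ]
}}

```text
t: 8.95
tool_pos: [0.4636, -0.2475, 0.1052]
ee_rot: [-0.351, 3.122, -0.0]
force: [-0.2, -0.2, -1.1]
finger_gap: 0.0595
```

>>> {"method": "drive_tool", "body": {
  "commands": [
    {"offset":[0,0,0.1],"dr":[0,0,0]},
    {"offset":[0,0,0.05],"dr":[0,0,0]},
    {"offset":[0,0,0],"dr":[0,0,0]},
    {"offset":[0,0,0],"dr":[0,0,0]}
  ]
}}

```text
t: 9.28
tool_pos: [0.4635, -0.2474, 0.1023]
ee_rot: [-0.351, 3.122, -0.0]
force: [-0.0, -0.2, -1.2]
finger_gap: 0.0595
```

>>> {"method": "drive_tool", "body": {
  "commands": [
    {"offset":[0,0,0.1],"dr":[0,0,0]},
    {"offset":[0,0,0.05],"dr":[0,0,0]},
    {"offset":[0,0,0],"dr":[0,0,0]},
    {"offset":[0,0,0],"dr":[0,0,0]}
  ]
}}

```text
t: 9.62
tool_pos: [0.4639, -0.2476, 0.1009]
ee_rot: [-0.351, 3.12, -0.002]
force: [-2.7, 0.4, 8.1]
finger_gap: 0.0598
```

>>> {"method": "drive_tool", "body": {
  "commands": [
    {"offset":[0,0,0],"dr":[0,0,0]},
    {"offset":[0,0,0],"dr":[0,0,0]},
    {"offset":[0,0,0],"dr":[0,0,0]},
    {"offset":[0,0,0],"dr":[0,0,0]},
    {"offset":[0,0,0],"dr":[0,0,0]}
  ],
  "jaw": -1
}}

```text
t: 10.03
tool_pos: [0.4635, -0.2474, 0.0991]
ee_rot: [0.351, -3.122, -0.0]
force: [-0.1, 0.6, -1.4]
finger_gap: 0.0855
```

>>> {"method": "drive_tool", "body": {
  "commands": [
    {"offset":[0,0,-0.3],"dr":[0,0,0]},
    {"offset":[0,0,-0.7],"dr":[0,0,0]},
    {"offset":[0,0,-1],"dr":[0,0,0]},
    {"offset":[0,0,-1],"dr":[0,0,0]},
    {"offset":[0,0,-1],"dr":[0,0,0]}
  ]
}}

```text
t: 10.45
tool_pos: [0.4633, -0.2473, 0.1803]
ee_rot: [0.351, -3.122, -0.0]
force: [1.4, -0.2, -0.5]
finger_gap: 0.086
```

>>> {"method": "drive_tool", "body": {
  "commands": [
    {"offset":[0,0,-1],"dr":[0,0,0]},
    {"offset":[0,0,-1],"dr":[0,0,0]},
    {"offset":[0,0,0],"dr":[0,0,0]}
  ]
}}

```text
t: 10.7
tool_pos: [0.4657, -0.2486, 0.2238]
ee_rot: [-0.35, 3.116, -0.007]
force: [0.7, -0.7, 0.1]
finger_gap: 0.0856
```

```bash
python3 - <<'E'
from fit import *
s=observe();print(s["tool_pos"],s["ee_rot"],s["force"]); M=(.4836,-.2426,.2246)
out=[]
for n in("top","side"):
    im=camera(n); cv2.imwrite(f"pics/{n}7.png",im)
    print(n,[((np.array(x["xy"])*[560,420]).round(1),round(x["conf"],2)) for x in pinpoint("packer_orange",n)[:2]])
    im=cv2.resize(im,None,fx=5,fy=5,interpolation=cv2.INTER_CUBIC)
    def poly(P,c): cv2.polylines(im,[np.round((proj(n,P)+.5)*5).astype(int)],True,c,1)
    for z in(.035,.14): poly(place(M,[(x-.022,y,z) for x,y in((-.0125,-.03),(.0125,-.03),(.0125,.03),(-.0125,.03))]),(0,255,0))
    poly(place(M,[(-.004,.1,.121),(.004,.1,.121),(.004,-.1,.121),(-.004,-.1,.121)]),(0,0,255))
    c=(proj(n,place(M,[(-.01,0,.11)]))[0]*5).astype(int); out.append(im[c[1]-200:c[1]+200,c[0]-200:c[0]+200])
cv2.imwrite("pics/m_7.png",np.hstack(out))
E
```

```text
[ 0.46571005 -0.24857996  0.22379519] [-0.35011386  3.11578621 -0.00668214] [ 0.74933077 -0.6719071   0.07946469]
top [(array([377.9, 265.4]), 0.62)]
side [(array([225.3, 346.1]), 0.62)]
```

View pics/m_7.png

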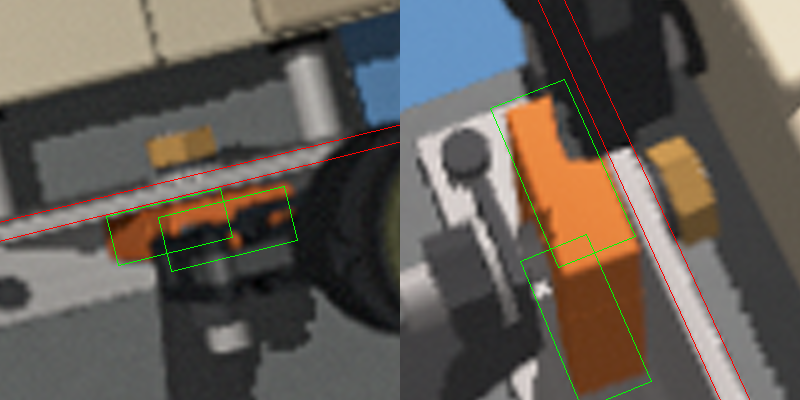

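The packer hangs on the shank, with its top face at about (575,185) in the side crop and standing upright. Next I move behind the bracket.

>>> {"method": "drive_tool", "body": {
  "commands": [
    {"offset":[-0.7,0,0],"dr":[0,0,0]},
    {"offset":[-0.75,0,0],"dr":[0,0,0]},
    {"offset":[-0.7,0,0],"dr":[0,0,0]},
    {"offset":[0,0,1],"dr":[0,0,0]},
    {"offset":[0,0,1],"dr":[0,0,0]}
  ]
}}

```text
t: 11.32
tool_pos: [0.5065, -0.2378, 0.1784]
ee_rot: [-0.352, 3.121, -0.001]
force: [-0.0, 0.2, -1.2]
finger_gap: 0.0854
```

>>> {"method": "drive_tool", "body": {
  "commands": [
    {"offset":[0,0,0.9],"dr":[0,0,0]},
    {"offset":[0,0,0.8],"dr":[0,0,0]},
    {"offset":[0,0,0],"dr":[0,0,0]},
    {"offset":[0,0,0],"dr":[0,0,0]}
  ]
}}

```text
t: 11.65
tool_pos: [0.5038, -0.2371, 0.1435]
ee_rot: [0.35, -3.118, -0.004]
force: [0.1, 1.1, -0.3]
finger_gap: 0.0855
```

```bash
cat > c8.py <<'E'
import sys
from fit import *
k=sys.argv[1]; M=(.4836,-.2426,.2246)
s=observe();p=s["tool_pos"]; R=cv2.Rodrigues(np.array(s["ee_rot"]))[0]; yaw=np.arctan2(-R[0,1],R[1,1])
print(p,yaw,s["force"],s["finger_gap"],"tcp in mount",(rz(M[2]).T@(p-[M[0],M[1],0])).round(4), R[:,2].round(3))
out=[]
for n in("top","side"):
    im=camera(n); cv2.imwrite(f"pics/{n}_{k}.png",im)
    im=cv2.resize(im,None,fx=5,fy=5,interpolation=cv2.INTER_CUBIC)
    def poly(P,c): cv2.polylines(im,[np.round((proj(n,P)+.5)*5).astype(int)],True,c,1)
    poly(place(M,[(-.004,.1,.121),(.004,.1,.121),(.004,-.1,.121),(-.004,-.1,.121)]),(0,0,255))
    for y in(-1,1):
        h=s["finger_gap"]/2; poly(np.array([(x,y*(h+d),z) for x,d,z in((-.011,0,-.01),(.011,0,-.01),(.011,.014,-.01),(-.011,.014,-.01))])*[1,1,-1]@rz(yaw).T+p,(0,255,0))
    c=(proj(n,place(M,[(.01,-.01,.12)]))[0]*5).astype(int); out.append(im[c[1]-200:c[1]+200,c[0]-200:c[0]+200])
cv2.imwrite(f"pics/m_{k}.png",np.hstack(out))
E
python3 c8.py 8
```

```text
[ 0.50384203 -0.23709703  0.14353306] 0.22382110187738896 [ 0.14504402  1.05298111 -0.29960821] 0.0855228993424847 tcp in mount [0.021  0.0009 0.1435] [-0.004  0.002 -1.   ]
```

View pics/m_8.png

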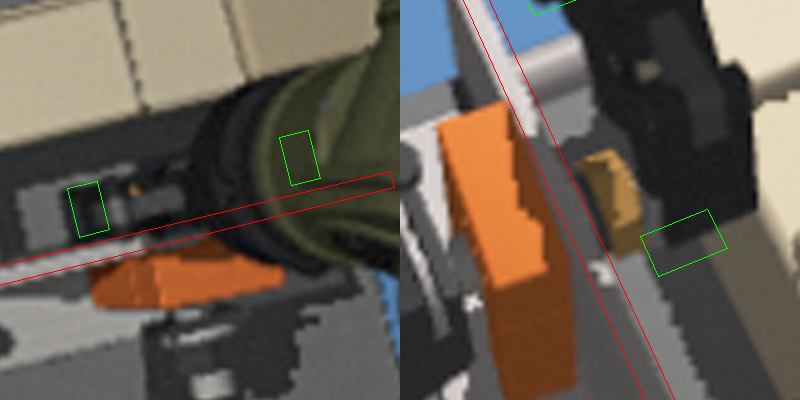

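>>> {"method": "drive_tool", "body": {
  "commands": [
    {"offset":[-0.05,0,0.6],"dr":[0,0,0]},
    {"offset":[0,0,0.6],"dr":[0,0,0]},
    {"offset":[0,0,0.5],"dr":[0,0,0]},
    {"offset":[0,0,0.4],"dr":[0,0,0]},
    {"offset":[0,0,0],"dr":[0,0,0]}
  ]
}}

```text
t: 12.17
tool_pos: [0.5055, -0.2372, 0.1021]
ee_rot: [0.351, -3.12, -0.002]
force: [0.4, -0.3, -0.1]
finger_gap: 0.0855
```

>>> {"method": "drive_tool", "body": {
  "commands": [
    {"offset":[0,0,0.5],"dr":[0,0,0]},
    {"offset":[0,0,0.4],"dr":[0,0,0]},
    {"offset":[0,0,0.1],"dr":[0,0,0]},
    {"offset":[0,0,0],"dr":[0,0,0]}
  ]
}}

```text
t: 12.5
tool_pos: [0.5058, -0.2373, 0.0824]
ee_rot: [0.351, -3.121, -0.001]
force: [-1.2, -0.2, 0.8]
finger_gap: 0.0852
```

>>> {"method": "drive_tool", "body": {
  "commands": [
    {"offset":[0,0,0],"dr":[0,0,0]},
    {"offset":[0,0,0],"dr":[0,0,0]},
    {"offset":[0,0,0],"dr":[0,0,0]},
    {"offset":[0,0,0],"dr":[0,0,0]},
    {"offset":[0,0,0],"dr":[0,0,0]}
  ],
  "jaw": 1,
  "force": 30
}}

```text
t: 12.92
tool_pos: [0.5063, -0.2362, 0.0839]
ee_rot: [-0.351, 3.121, 0.005]
force: [-1.3, 4.9, 3.1]
finger_gap: 0.0309
```

>>> {"method": "drive_tool", "body": {
  "commands": [
    {"offset":[0,0,0],"dr":[0,0,0]},
    {"offset":[0,0,0],"dr":[0,0,0]},
    {"offset":[0,0,0],"dr":[0,0,0]},
    {"offset":[0,0,0],"dr":[0,0,0]},
    {"offset":[0,0,0],"dr":[0,0,0]}
  ]
}}

```text
t: 13.33
tool_pos: [0.5063, -0.2362, 0.0839]
ee_rot: [-0.352, 3.121, 0.004]
force: [-1.1, 5.4, 5.3]
finger_gap: 0.0312
```

>>> {"method": "drive_tool", "body": {
  "commands": [
    {"offset":[0,0.05,-0.05],"dr":[0,0,0]},
    {"offset":[0,0,0],"dr":[0,0,0]},
    {"offset":[0,0,0],"dr":[0,0,0]},
    {"offset":[0,0,0],"dr":[0,0,0]},
    {"offset":[0,0,0],"dr":[0,0,0]}
  ],
  "force": 70
}}

```text
t: 13.75
tool_pos: [0.5063, -0.2361, 0.0842]
ee_rot: [-0.351, 3.121, 0.002]
force: [1.0, 4.2, 0.6]
finger_gap: 0.0293
```

>>> {"method": "drive_tool", "body": {
  "commands": [
    {"offset":[0,0,0],"dr":[0,0,0]},
    {"offset":[0,0,0],"dr":[0,0,0]},
    {"offset":[0,0,0],"dr":[0,0,0]},
    {"offset":[0,0,0],"dr":[0,0,0]},
    {"offset":[0,0,0],"dr":[0,0,0]}
  ]
}}

```text
t: 14.17
tool_pos: [0.5063, -0.2361, 0.0842]
ee_rot: [-0.351, 3.122, 0.002]
force: [0.7, 5.7, -0.4]
finger_gap: 0.0293
```

```bash
python3 c8.py 9; python3 - <<'E'
from h import *
for q in("bolt_head","packer_orange","packer_blue"):
    for n in("top","side"): print(q,n,[((np.array(x["xy"])*[560,420]).round(1),round(x["conf"],2)) for x in pinpoint(q,n)[:1]])
E
```

```text
[ 0.5062835  -0.23609466  0.08419926] 0.22409126557775988 [ 0.7178087   5.70281586 -0.41690569] 0.029288676732166567 tcp in mount [0.0236 0.0013 0.0842] [ 0.     0.001 -1.   ]
bolt_head top []
bolt_head side [(array([244.5, 322.3]), 0.61)]
packer_orange top [(array([378.2, 266.6]), 0.68)]
packer_orange side [(array([227.6, 342.8]), 0.89)]
packer_blue top [(array([172.8, 226.7]), 0.72)]
packer_blue side []
```

View pics/m_9.png

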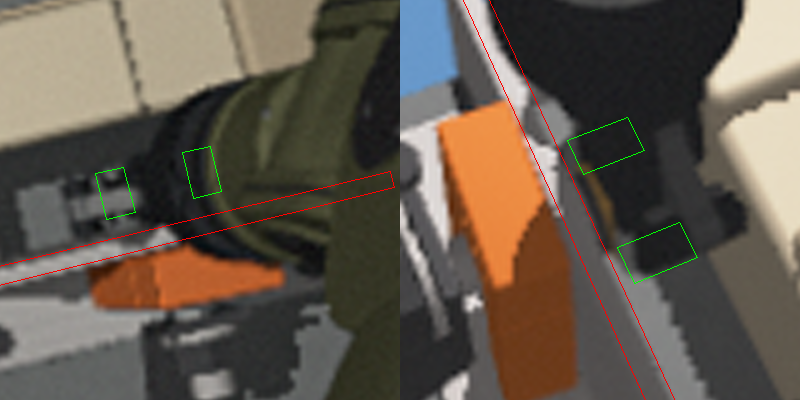

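The jaws hold the head at 29.3 mm opening, and the packer's pixels match those before the grip. The blue packer also still stands in the crate. I'm handing in.

```bash
python3 -c "
from plant import *
print(hand_in()); s=observe(); print(s['t'],s['finger_gap'],s['force'],s['tool_pos'])"
```

```text
the job is handed in; nothing more can be done
None
the job is handed in; nothing more can be done
```

I hung the orange packer astride the bolt shank between bracket and stay and let it go. I then gripped the bolt head in the gap, squared it, and handed in at about 14.5 s of the 48 s. The hand-in reports no verdict.

**Last checks:**
- **Grip:** the jaws stopped at 29.3 mm on the 30 mm flats with the grip set to 70 N. The grip force on the head itself is not measured. The first close, at 30 N, read 31 mm, so the head may have been slightly off square until I tightened.
- **Grasp point:** about (24, 1, 103) mm in the mount frame, inside the limits.
- **Orange packer:** upright and unmoved in the pictures before and after the grip. It touched down on the shank 0–1 mm from the height expected when fully home.
- **Blue packer:** still found in the crate in the top view. The side view did not report it in the last look.

**Small disagreements:**
- A sideways force of about 5 N stayed on the wrist, roughly a 1 mm offset in y.
- My mount position is only good to 1–2 mm.
- The head is mostly hidden by the gripper, so I judged the bolt's angle from the jaw opening and did not see it directly.
- I did not look again at the spanner, brush and fragment, but the arm never went near them.

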